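# Peel the top sample pan off a clinging stack and hold it out

### The job

The top pan of the nested metal sample pans is stuck in the stack, its far corner caught under a hook of the pan below: take it by its upright corner lug, tip that corner up 2 or 3 cm while the opposite corner stays down in the stack, ease it back from under the hook and lift it clear, leaving the two pans below and the other things on the bench where they are. Carry it across and hold it out level, centred above the black rubber mat, 10 to 25 cm above the bench, ready for the technician to load. Finish still holding it there, without putting it down or letting go.

Things in the scene. Friction and masses are not known exactly. Their poses are not given: they have to be found in the camera images.
- pan_top: top one of three nested sheet-metal pans (12 mm pitch), the one to take, 0.24 kg. Rim 172 mm (its x) by 132 mm (its y), flared walls. Origin: centre of its underside (plane of its four feet at (+-52,+-32) mm), z up out of the mouth. Floor top 12 mm, rim top 40 mm above the origin. The feet stand on the floor of the pan below
- lug (a point): centre of the grip lug standing up outside the top pan's -x,-y corner, at (-96,-72,54.5) mm in the pan's frame, axes as the pan's. Lug 34 mm wide, 10 mm thick (thickness along the line from the pan's origin to the lug), from 37 to 72 mm above the pan's origin
- far_foot (a point): underside of the top pan's foot opposite the lug, at (52,32,0) mm in its frame: tip the pan about this foot. A straight lift only pulls the second pan up by its hook; tipped by 0.1 to 0.2 rad and drawn level about 20 mm towards the lug, the foot sliding on the floor of the second pan, the rim comes out from under the hook and the pan lifts free
- pan_second: the second pan, same sizes, loose, seated 12 mm below the top pan; it has no lug, but a hook 30 mm wide at its +x,+y corner (opposite the top pan's lug): its upright stands 119 mm from the origin, and its roof overlaps the top pan's rim corner by 7 mm, 2 mm above that rim. Origin: centre of its underside, z up. 0.26 kg. Must stay
- pan_bottom: the bottom pan, same sizes, standing loose on the bench, with neither lug nor hook. Origin: centre of its underside. Must stay
- mat: black rubber mat 200 x 170 mm, 4 mm thick, fixed flat on the bench on the other side from the stack (left or right varies). Origin: centre of its underside
- core: bystander: cut slice of a concrete core, 54 mm across, 40 mm tall, between stack and mat, nearest the robot. Origin: centre of its underside
- cap_ring: bystander: dark steel retaining ring, 112 mm across, 28 mm high, beyond the work. Origin: centre of its underside
- brush: bystander: hand brush lying roughly along the robot's x between stack and mat. Origin: on its underside, under the grip area
Things that resemble listed ones, but are neither listed nor needed, are in the scene too. Leave any green or yellow look-alike of the pan_bottom alone.

How it is judged:
By the outcome, as a careful person would: the job done as asked, in the order asked, and still so for the second after the job is handed in, while the arm keeps its last pose, push and grip.
It also fails if it takes over 43 s, if anything falls off the work surface, if the arm or the gripper's body presses on something with over 40 N, if the wrist force passes 120 N, or if a joint passes its speed limit or range.

### The arm

A 6-joint arm with a two-finger parallel gripper is mounted at the origin on the work surface. World frame = base frame: x ahead of the robot, y to its left, z up, the work surface at z = 0. Lengths are in m, angles in degrees, forces in N, time in s.
With the tool pointing down it reaches from about 0.25 to 0.85 m from the base axis. Payload 12.5 kg.
Tool frame: the origin (TCP) lies at the very end of the fingers, on their centre line; the grasp point (between the pads) lies 19 mm behind it; z points along the fingers, y is the line along which they close (so a half turn about z gives the same grasp; the last joint's range is limited). The gripper opens to 93 mm and grips with 3 to 60 N. Pads are 15 mm wide; open, the fingers measure 128 mm over their backs; the gripper's body (75 mm by 188 mm) begins 65 mm behind the grasp point.
Start: joints at [-70.795, 20.094, 94.641, -0, 65.266, -4.847], TCP at [0.224, -0.502, 0.219] pointing down, gripper open.
Joint ranges: [-157.81, 157.81], [-45, 120.19], [0.68, 151.7], [-89.99, 269.99], [4.06, 180], [-164.3, 164.3]. Speed limits (degrees/s): [127.2, 127.2, 159.86, 180, 180, 180].

### API

Orientations are given as [roll, pitch, yaw] about the fixed x, y, z axes, in that order (R = Rz(yaw) Ry(pitch) Rx(roll)).
In Python, from cell import readout, optics, r gives the robot as it stands.
- The arm moves only by the tool move_arm, never from a script. Its argument "targets" is text: rows parted by semicolons, each of 6 numbers parted by spaces: the shift along the tool's x, y, z in cm, then the turn, a rotation vector about the tool's x, y, z in rad. A call has 1 to 10 rows; each row shifts and turns the commanded pose from where the row before left it, along the tool's axes as they then stand; what a row does not reach is not made up. A row lasts 1/10 s, in which the tool goes at most 50 mm and 8.59 degrees, less where a joint would pass 70% of its speed; a pose out of reach is approached as far as the arm can. A call with a gripper value outside its range is refused whole. "gripper" is the opening in per cent of the stroke, from 0 (shut) to 100 (fully open), set as the call begins (left out, the last holds). The fingers move at their own pace and stop on an object; "newtons" is the grip in N (left out, the last holds). Time passes only in rows, so rows that do not move let the fingers close. It gives the time, the measured TCP pose, the force, the opening and the grip force at its end, in the units of the state.
- readout.read_state(): the state, without advancing time (a new reading comes with each control period).
- optics.grab_frame(name): name is "scene" or "side" or "wrist"; returns a dict with "frame" (420x560x3 uint8, red, green, blue), "fx", "fy", "cx", "cy" (pixels), "rvec" (rotation vector, rad) and "tvec" (3), from world to camera coordinates, as OpenCV has them. Camera axes: x right, y down, z forward; pixel columns grow to the right and rows downward; lengths in m; the calibration is good to about 2 mm. A picture is of the moment at which its call begins. There is no depth.
- r.finish_job(): hands the job in; it is judged then, once.
The state is a dict: "clock": time; "joint_positions": joint angles; "dq": joint speeds; "joint_efforts": joint torques, N m; "tool_pos": TCP position; "ee_rot": TCP orientation; "wrist_force": force on the tool from outside, world axes, zero at the start; "wrist_torque": the same for the moment, N m; "gripper_width": finger opening in m; "gripper_force": force on a finger pad.
Only numpy, scipy, OpenCV 4.12 (cv2) and the standard library are available. Lean on these libraries where they do the work, as an engineer would, in place of code of your own. Each camera call takes 0.05 s, during which the arm holds its last target. There are 200 camera calls.

## Working session

There is one attempt and no reset: what is moved stays moved. The work goes in short steps, Python scripts to look and compute and a tool call to move; the robot and the scene stay as the last step left them, time stands still between calls to the robot, and variables do not carry over. Pictures are saved under pics/ and viewed, at most 10 in all, crops included, and the job is handed in when it is done.

Besides the shell and the picture viewer there is one more tool, called after ">>>" as name(argument=value, ...) on one line, values as JSON. move_arm: Moves the arm, as the interface text tells. Its arguments: {"type":"object","properties":{"targets":{"type":"string"},"gripper":{"type":"number"},"newtons":{"type":"number"}},"required":["targets"]}

```bash
mkdir -p pics; ls
cat > h.py <<'E'
import cv2, numpy as np
from cell import readout, optics, r
from scipy.spatial.transform import Rotation as Ro
def grab(n,save=None):
    f=optics.grab_frame(n)
    if save: cv2.imwrite('pics/'+save,cv2.cvtColor(f['frame'],cv2.COLOR_RGB2BGR))
    return f
def ray(f,u,v):
    R=cv2.Rodrigues(np.array(f['rvec'],float))[0]; t=np.array(f['tvec'],float).ravel()
    return -R.T@t, R.T@np.array([(u-f['cx'])/f['fx'],(v-f['cy'])/f['fy'],1.])
def onz(f,u,v,z):
    o,d=ray(f,u,v); return o+d*(z-o[2])/d[2]
def proj(f,P):
    K=np.array([[f['fx'],0,f['cx']],[0,f['fy'],f['cy']],[0,0,1.]])
    return cv2.projectPoints(np.array(P,float).reshape(-1,3),np.array(f['rvec'],float),np.array(f['tvec'],float),K,None)[0].reshape(-1,2)
E
python3 - <<'E'
from h import *
a=grab('scene','s1.png');b=grab('side','d1.png')
for f in(a,b): print(ray(f,280,210),f['fx'])
print(readout.read_state())
E
```

```text
pics
(array([1.2670467 , 0.34124674, 1.22812589]), array([-0.49352722, -0.34348809, -0.79906004])) 544.8473415865965
(array([ 0.31460807, -1.54388478,  0.88293764]), array([ 0.16554241,  0.85579744, -0.49023857])) 528.8121840958779
{'clock': 0.1, 'joint_positions': array([-7.07945302e+01,  2.01222053e+01,  9.46717427e+01, -9.10651377e-04,
        6.52662935e+01, -4.84767426e+00]), 'dq': array([-0.02798764, -0.11181525, -0.03489365, -0.01133533,  0.03579906,
       -0.00132029]), 'joint_efforts': array([ 8.18373173e-04, -4.98025846e+01, -2.85702950e+01,  7.00494717e-02,
        2.39669031e-02, -6.78285528e-05]), 'tool_pos': array([ 0.22408693, -0.5019485 ,  0.21815636]), 'ee_rot': array([-1.79939904e+02, -4.26706733e-03,  2.40535233e+01]), 'wrist_force': array([ 0.11479645, -0.24508829, -0.91511068]), 'wrist_torque': array([ 0.00149047,  0.02676831, -0.00856462]), 'gripper_force': 0.0, 'gripper_width': 0.09282113115667548}
```

View pics/s1.png

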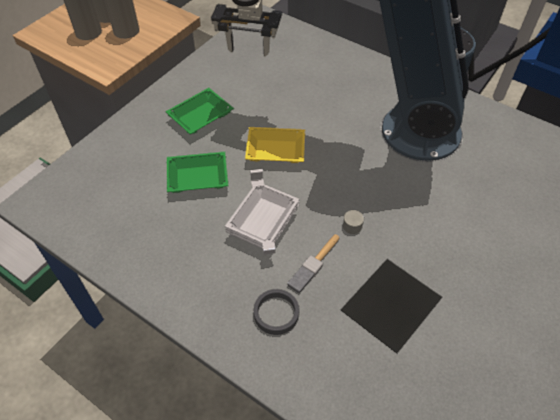

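View pics/d1.png

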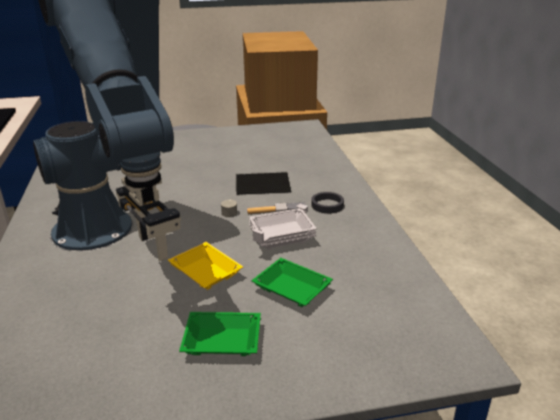

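The scene picture shows the pale stack around (262,215), with the lug at about (257,178) and the hook at about (268,246). The mat is at (392,305), the core at (353,220), the brush at (313,265) and the ring at (276,311). The side picture shows the stack at (283,227). I'll enlarge the stack in both views.

Run:
```python
from h import *
s=cv2.imread('pics/s1.png')[160:265,210:315]; d=cv2.imread('pics/d1.png')[195:255,235:330]
s=cv2.resize(s,None,fx=5,fy=5,interpolation=2)[:, :400+125]; d=cv2.resize(d,None,fx=5,fy=5,interpolation=2)
cv2.imwrite('pics/s1c.png',s);cv2.imwrite('pics/d1c.png',d)
```

```text
(no output)
```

View pics/s1c.png

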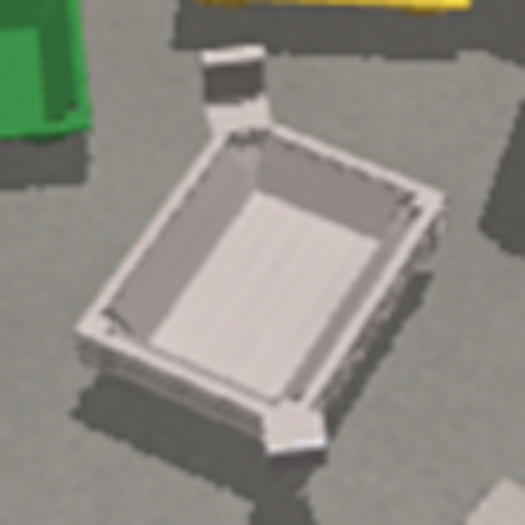

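View pics/d1c.png

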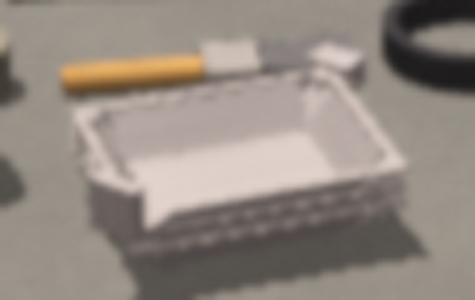

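Scene crop, in full-image pixels: the right rim corner is at (298.6,199), the left one at (226,226), the lug top at about (256.8,171.6) and the hook at about (269,244). From the lug, the long side runs to the left corner, so that is the pan's +x.

Run:
```python
from h import *
a=grab('scene');b=grab('side')
R=onz(a,298.6,199,.064);L=onz(a,226,226,.064);g=onz(a,256.8,171.6,.096)
Rs=onz(b,250.5,217.5,.064); Ls=onz(b,316,227.5,.064)
print('scene',R,L,np.linalg.norm(R-L)); print('side',Rs,Ls,np.linalg.norm(Rs-Ls))
c=(R+L)/2; d=L-R; yaw=np.degrees(np.arctan2(d[1],d[0])-np.arctan2(-66,86)); print('c,yaw',c,yaw)
def W(p,c=c,yaw=yaw): 
    return np.r_[c[:2],.024]+Ro.from_euler('z',yaw,degrees=True).apply(np.array(p)/1000)
print('lug pred',W([-96,-72,72]),'meas',g, 'yaw by lug',np.degrees(np.arctan2(*(c-g)[1::-1])-np.arctan2(72,96)))
P=[W(p) for p in [[-86,-66,40],[86,-66,40],[86,66,40],[-86,66,40],[-96,-72,72]]]
print(proj(a,P)); print(proj(b,P))
# mat, core, brush, ring
f=a['frame'].astype(int); hsv=cv2.cvtColor(a['frame'],cv2.COLOR_RGB2HSV)
m=((f.max(2)<45)).astype(np.uint8); m[:255]=0; m[:, :335]=0;m[355:]=0;m[:,450:]=0
cn=max(cv2.findContours(m,0,2)[0],key=cv2.contourArea); q=cv2.minAreaRect(cn)
M=cv2.moments(cn); ap=cv2.approxPolyDP(cn,8,True).reshape(-1,2); print('mat px',ap)
w=np.array([onz(a,*p,.004) for p in ap]); print(w,w.mean(0))
for n,p,z in [('core',(353,219),.04),('ring',(276,310),.02),('brush',(313,263),.02),('tip',(337,238),.02),('tip2',(297,287),.02)]: print(n,onz(a,*p,z))
```

```text
scene [ 0.48834895 -0.13936301  0.064     ] [ 0.67229731 -0.24453196  0.064     ] 0.2118903192815974
side [ 0.49299407 -0.14162431  0.064     ] [ 0.67539769 -0.24092831  0.064     ] 0.20768332962238875
c,yaw [ 0.58032313 -0.19194749  0.064     ] 7.74620669911329
lug pred [ 0.4949037  -0.27622986  0.096     ] meas [ 0.4965401  -0.27319544  0.096     ] yaw by lug 7.250038975580759
[[256.79428655 181.49550913]
 [225.12416997 226.32572191]
 [269.72552767 245.81314781]
 [299.41214148 198.69796391]
 [256.26643506 170.74952519]]
[[260.75164615 238.84260701]
 [316.09634874 228.36004781]
 [300.25468031 207.99863825]
 [248.15967113 217.17451467]
 [257.71670866 231.01353104]]
mat px [[393 285]
 [384 303]
 [393 299]
 [401 314]
 [396 333]
 [408 317]
 [417 323]
 [409 335]
 [435 302]
 [420 321]
 [407 305]
 [403 317]]
[[0.54090245 0.18830647 0.004     ]
 [0.59921456 0.19406119 0.004     ]
 [0.57636504 0.2071715  0.004     ]
 [0.60169065 0.24280849 0.004     ]
 [0.65348401 0.25632286 0.004     ]
 [0.59901322 0.260631   0.004     ]
 [0.6007338  0.28592527 0.004     ]
 [0.64008631 0.28431207 0.004     ]
 [0.52333265 0.29704649 0.004     ]
 [0.59172027 0.28953145 0.004     ]
 [0.57111428 0.24359058 0.004     ]
 [0.60608173 0.25058661 0.004     ]] [0.59197825 0.2500245  0.004     ]
core [0.4446405  0.00889133 0.04      ]
ring [ 0.77655009 -0.01060019  0.02      ]
brush [ 0.61216984 -0.00968794  0.02      ]
tip [5.09749002e-01 2.86801567e-04 2.00000000e-02]
tip2 [ 0.69432511 -0.00422589  0.02      ]
```

>>> move_arm(targets="0 0 0 0 0 -0.0964;0 0 0 0 0 -0.0964;0 0 0 0 0 -0.0964;0 0 0 0 0 -0.0964;0 0 0 0 0 -0.0964;0 0 0 0 0 -0.0964;0 0 0 0 0 -0.0964;0 0 0 0 0 -0.0964;0 0 0 0 0 -0.0964;0 0 0 0 0 -0.0964")

```text
clock: 1.2
tool_pos: [0.2241, -0.5021, 0.2185]
ee_rot: [-180.0, -0.0, 79.5]
wrist_force: [-0.3, -0.5, -0.7]
gripper_width: 0.0933
gripper_force: 0.0
```

>>> move_arm(targets="0 0 0 0 0 -0.0964;0 0 0 0 0 -0.0964;0 0 0 0 0 -0.0964;0 0 0 0 0 -0.0964;0 0 0 0 0 -0.0964;0 0 0 0 0 -0.0964;0 0 0 0 0 -0.0964;0 0 0 0 0 -0.0964;0 0 0 0 0 -0.0964;0 0 0 0 0 -0.0964")

```text
clock: 2.2
tool_pos: [0.2241, -0.5021, 0.2185]
ee_rot: [180.0, -0.0, 134.7]
wrist_force: [-0.1, 1.0, -0.5]
gripper_width: 0.093
gripper_force: 0.0
```

```bash
cat >> h.py <<'E'
def delta(p,yaw=None):
    "tool-frame shift (cm) and rotvec from the measured pose to world target p / tool-down yaw"
    s=readout.read_state(); R=Ro.from_euler('xyz',s['ee_rot'],degrees=True)
    d=R.inv().apply(np.array(p)-s['tool_pos'])*100
    w=(R.inv()*Ro.from_euler('xyz',[180,0,yaw],degrees=True)).as_rotvec() if yaw is not None else 0
    return np.round(d,2),np.round(w,4),s['clock'],s['tool_pos'],s['ee_rot'],s['joint_positions'].round(1)
E
python3 - <<'E'
from h import *
print(delta([.495,-.274,.16],134.5))
a=grab('scene')
w=np.array([onz(a,*p,.004) for p in [(388,260),(441,297),(397,351),(342,307)]]);print(w,w.mean(0))
E
```

```text
(array([-2.87, 35.3 ,  5.85]), array([ 0.0002, -0.0003,  0.0042]), 2.2, array([ 0.22414478, -0.50212646,  0.21847742]), array([ 1.79989610e+02, -1.75836514e-02,  1.34743416e+02]), array([ -70.8,   20.1,   94.7,    0. ,   65.3, -115.5]))
[[0.48199984 0.14216187 0.004     ]
 [0.50183049 0.30330833 0.004     ]
 [0.69267516 0.27965641 0.004     ]
 [0.6690343  0.11402615 0.004     ]] [0.58638495 0.20978819 0.004     ]
```

>>> move_arm(targets="-0.29 3.53 0.4 0 0 0;-0.29 3.53 0.4 0 0 0;-0.29 3.53 0.4 0 0 0;-0.29 3.53 0.4 0 0 0;-0.29 3.53 0.4 0 0 0;-0.29 3.53 0.4 0 0 0;-0.29 3.53 0.4 0 0 0;-0.29 3.53 0.4 0 0 0;-0.28 3.53 0.4 0 0 0;-0.28 3.53 0.4 0 0 0")

```text
clock: 3.25
tool_pos: [0.4971, -0.2741, 0.1784]
ee_rot: [180.0, -0.0, 134.4]
wrist_force: [0.6, -0.9, 0.2]
gripper_width: 0.0933
gripper_force: 0.0
```

>>> move_arm(targets="0 0 0 0 0 0", gripper=60)

```text
clock: 3.35
tool_pos: [0.4981, -0.2727, 0.1779]
ee_rot: [180.0, -0.0, 134.6]
wrist_force: [-0.5, 0.2, -0.4]
gripper_width: 0.0885
gripper_force: 0.0
```

Run:
```python
from h import *
w=grab('wrist'); P=[[.495,-.274,.096]]
c=np.array([.5810,-.1915,.024])
for p in [[-86,-66,40],[86,-66,40],[86,66,40],[-86,66,40],[-96,-72,72]]: P.append(c+Ro.from_euler('z',7.5,degrees=True).apply(np.array(p)/1e3))
print(proj(w,P).round(1)); im=cv2.cvtColor(w['frame'],cv2.COLOR_RGB2BGR)
cv2.imwrite('pics/w1.png',im)
```

```text
[[280.  212. ]
 [291.7 204.2]
 [421.9 299.1]
 [519.8 202.5]
 [385.7  85.7]
 [279.  213.3]]
```

View pics/w1.png

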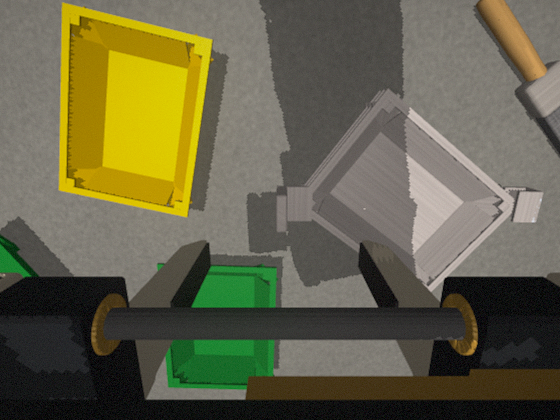

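The wrist view shows the lug bar at about (282,211), right where it was predicted, with the hook at (528,206) and the pan corner at (390,92). I'll enlarge the lug to refine this.

Run:
```python
from h import *
im=cv2.imread('pics/w1.png')[170:250,255:335]; cv2.imwrite('pics/w1c.png',cv2.resize(im,None,fx=7,fy=7,interpolation=0))
w=grab('wrist'); print(ray(w,280,210), w['fx'])
print(delta([.495,-.274,.12],134.5))
from itertools import product
c=np.array([.5810,-.1915,.024]);n=np.array([-.8,-.6,0]);t=np.array([.6,-.8,0])
for rr,s,z in product((115,125),(-17,17),(37,72)):
    p=n*rr+t*s+[0,0,z]; print(rr,s,z,((proj(w,[c+Ro.from_euler('z',7.5,degrees=True).apply(p/1e3)])[0]-[255,170])*7).round())
```

```text
(array([ 0.44125534, -0.21688832,  0.34283807]), array([ 0.19863567, -0.22115036, -0.95498282])) 304.74296999657946
(array([ 0.14, -0.02,  5.83]), array([-0.0003, -0.0006,  0.0003]), 3.45, array([ 0.49614253, -0.27482625,  0.17832263]), array([-1.79983655e+02, -3.61863223e-02,  1.34519544e+02]), array([-33.7,  24.4,  94.4,  -0. ,  61.2, -78.2]))
115 -17 37 [222. 103.]
115 -17 72 [225. 167.]
115 17 37 [221. 341.]
115 17 72 [223. 433.]
125 -17 37 [148. 103.]
125 -17 72 [141. 166.]
125 17 37 [149. 341.]
125 17 72 [142. 433.]
```

View pics/w1c.png

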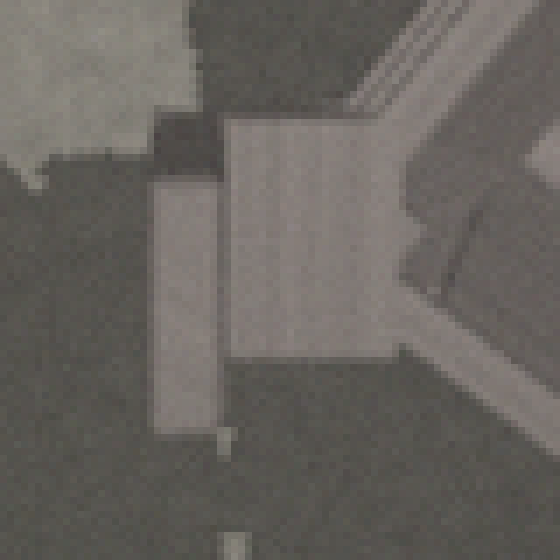

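The lug's top face spans (150..222, 180..433) in the crop, within 1 px of the prediction and squared to the fingers. I'll descend and grip.

>>> move_arm(targets="0 0 1.5 0 0 0;0 0 1.5 0 0 0;0 0 1.5 0 0 0;0 0 1.5 0 0 0;0 0 1.2 0 0 0;0 0 1.0 0 0 0;0 0 0.8 0 0 0;0 0 0.8 0 0 0;0 0 0.6 0 0 0;0 0 0.4 0 0 0", gripper=60)

```text
clock: 4.45
tool_pos: [0.4961, -0.2752, 0.0702]
ee_rot: [-180.0, -0.0, 134.5]
wrist_force: [-0.3, -0.8, 0.2]
gripper_width: 0.0557
gripper_force: 0.0
```

>>> move_arm(targets="0 0 0 0 0 0;0 0 0 0 0 0;0 0 0 0 0 0;0 0 0 0 0 0;0 0 0 0 0 0;0 0 0 0 0 0", gripper=18, newtons=8)

```text
clock: 5.05
tool_pos: [0.4961, -0.2753, 0.0707]
ee_rot: [180.0, 0.0, 134.5]
wrist_force: [0.0, 0.2, 0.5]
gripper_width: 0.0173
gripper_force: 0.0
```

>>> move_arm(targets="0 0 0 0 0 0;0 0 0 0 0 0;0 0 0 0 0 0;0 0 0 0 0 0;0 0 0 0 0 0", gripper=0, newtons=5)

```text
clock: 5.55
tool_pos: [0.4961, -0.2753, 0.0707]
ee_rot: [180.0, 0.0, 134.5]
wrist_force: [0.3, 0.4, -0.6]
gripper_width: 0.01
gripper_force: 5.0
```

>>> move_arm(targets="0 0 0 0 0 0;0 0 0 0 0 0;0 0 0 0 0 0", newtons=50)

```text
clock: 5.85
tool_pos: [0.4961, -0.2753, 0.0707]
ee_rot: [180.0, 0.0, 134.5]
wrist_force: [0.4, -0.1, 0.4]
gripper_width: 0.0097
gripper_force: 50.0
```

>>> move_arm(targets="0 0.067 -0.253 0.014 0 0;0 0.067 -0.253 0.014 0 0;0 0.067 -0.253 0.014 0 0;0 0.067 -0.253 0.014 0 0;0 0.067 -0.253 0.014 0 0")

```text
clock: 6.35
tool_pos: [0.4987, -0.2726, 0.0835]
ee_rot: [-175.9, 0.0, 134.5]
wrist_force: [-0.6, -1.4, 0.7]
gripper_width: 0.0095
gripper_force: 50.0
```

>>> move_arm(targets="0 0.067 -0.253 0.014 0 0;0 0.067 -0.253 0.014 0 0;0 0.067 -0.253 0.014 0 0;0 0.067 -0.253 0.014 0 0;0 0.067 -0.253 0.014 0 0;0 0 0 0 0 0")

```text
clock: 6.95
tool_pos: [0.5023, -0.2693, 0.0957]
ee_rot: [-171.9, 0.0, 134.5]
wrist_force: [-1.4, -1.0, 1.2]
gripper_width: 0.0099
gripper_force: 50.0
```

Run:
```python
from h import *
s=readout.read_state();print(s['tool_pos'],s['ee_rot'],s['wrist_force'],s['wrist_torque'])
a=grab('scene','s2.png');b=grab('side','d2.png')
s=cv2.imread('pics/s2.png')[155:260,210:315]; d=cv2.imread('pics/d2.png')[180:258,235:330]
o=np.hstack([cv2.resize(s,(400,400),interpolation=2),cv2.resize(d,(400,328),interpolation=2).copy() if 0 else cv2.copyMakeBorder(cv2.resize(d,(400,328),interpolation=2),0,72,0,0,0)])
cv2.imwrite('pics/c2.png',o)
```

```text
[ 0.50231385 -0.26925313  0.09574383] [-1.71946803e+02  2.24187191e-02  1.34549048e+02] [-1.38407338 -1.01473567  1.16947202] [-0.14839169 -0.13223215 -0.07058139]
```

View pics/c2.png

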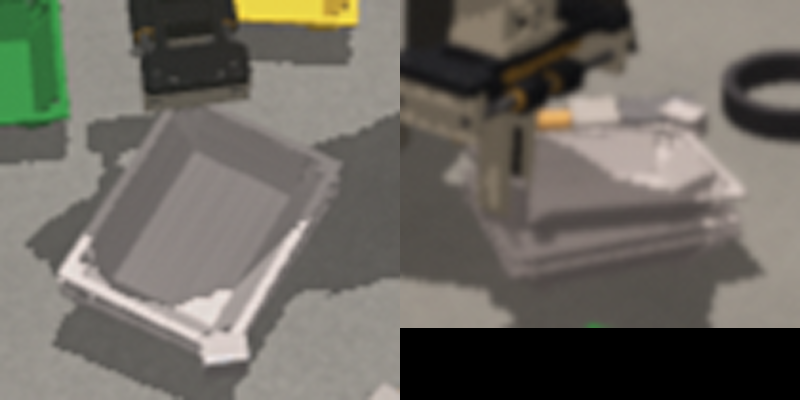

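The pan is tipped: its near side is up, the hook corner is still down, and the pans below have not moved. Next I draw it level towards the lug.

>>> move_arm(targets="0 -0.208 0.029 0 0 0;0 -0.208 0.029 0 0 0;0 -0.208 0.029 0 0 0;0 -0.208 0.029 0 0 0;0 -0.208 0.029 0 0 0")

```text
clock: 7.55
tool_pos: [0.4943, -0.2769, 0.0954]
ee_rot: [-172.0, -0.0, 134.5]
wrist_force: [1.2, 1.0, -0.2]
gripper_width: 0.0097
gripper_force: 50.0
```

>>> move_arm(targets="0 -0.208 0.029 0 0 0;0 -0.208 0.029 0 0 0;0 -0.208 0.029 0 0 0;0 -0.208 0.029 0 0 0;0 -0.208 0.029 0 0 0;0 0 0 0 0 0")

```text
clock: 8.15
tool_pos: [0.4868, -0.2844, 0.0955]
ee_rot: [-172.0, 0.0, 134.5]
wrist_force: [2.4, 2.3, -0.6]
gripper_width: 0.0097
gripper_force: 50.0
```

Run:
```python
from h import *
s=readout.read_state();print(s['tool_pos'],s['ee_rot'],s['wrist_force'],s['wrist_torque'])
a=grab('scene','s3.png');b=grab('side','d3.png')
s=cv2.imread('pics/s3.png')[155:260,210:315]; d=cv2.imread('pics/d3.png')[180:258,235:330]
o=np.hstack([cv2.resize(s,(400,400),interpolation=2),cv2.copyMakeBorder(cv2.resize(d,(400,328),interpolation=2),0,72,0,0,0)])
cv2.imwrite('pics/c3.png',o)
```

```text
[ 0.48683043 -0.2843683   0.09550494] [-1.71974282e+02  9.96231371e-04  1.34506988e+02] [ 2.38581244  2.26349113 -0.61022918] [ 0.68190919 -0.850068   -0.01079501]
```

View pics/c3.png

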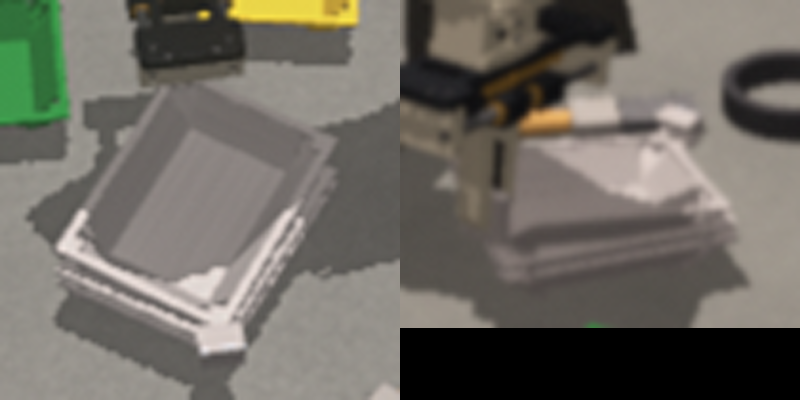

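Run:
```python
from h import *
def sh(A,B,x,y,w,h):
    A=cv2.imread('pics/'+A);B=cv2.imread('pics/'+B)
    k=6; t=cv2.resize(A[y:y+h,x:x+w],None,fx=k,fy=k,interpolation=2); m=9
    s=cv2.resize(B[y-m:y+h+m,x-m:x+w+m],None,fx=k,fy=k,interpolation=2)
    r_=cv2.matchTemplate(s,t,cv2.TM_CCOEFF_NORMED);_,v,_,p=cv2.minMaxLoc(r_); return np.array(p)/k-m,round(v,3)
for n,b in [('hook',(260,241,17,9)),('left low edge',(224,228,10,10)),('bottom edge',(232,236,24,14))]:
    print(n,sh('s2.png','s3.png',*b), 's1-s2',sh('s1.png','s2.png',*b))
a=grab('scene'); 
for z,p in [(.07,(268.5,246)),]: print(onz(a,p[0]-1.3,p[1]-2.6,z)-onz(a,*p,z))
for n,b in [('side hook',(295,203,14,9))]: print(n,sh('d2.png','d3.png',*b),sh('d1.png','d2.png',*b))
```

```text
hook (array([-1. , -2.5]), 0.843) s1-s2 (array([0.        , 0.33333333]), 0.862)
left low edge (array([5.83333333, 4.66666667]), 0.822) s1-s2 (array([-0.16666667,  0.83333333]), 0.959)
bottom edge (array([4.16666667, 0.5       ]), 0.833) s1-s2 (array([0.        , 1.66666667]), 0.953)
[-0.00449563 -0.00731504  0.        ]
side hook (array([-1.16666667,  1.33333333]), 0.904) (array([0., 0.]), 0.891)
```

>>> move_arm(targets="0 -0.014 -0.1 0 0 0;0 -0.014 -0.1 0 0 0;0 -0.014 -0.1 0 0 0;0 0 0 0 0 0;0 0 0 0 0 0")

```text
clock: 8.8
tool_pos: [0.4868, -0.2842, 0.0984]
ee_rot: [-172.0, -0.0, 134.5]
wrist_force: [0.7, 0.3, -2.8]
gripper_width: 0.0094
gripper_force: 50.0
```

```bash
cat >> h.py <<'E'
def hook():
    "hook-corner movement in world mm since the start, scene and side template match"
    out=[]
    for cam,ref,(x,y,w,h),z in [('scene','s1.png',(258,238,20,14),.074),('side','d1.png',(294,202,16,10),.074)]:
        f=grab(cam,'last_%s.png'%cam); A=cv2.imread('pics/'+ref);B=cv2.imread('pics/last_%s.png'%cam);k=6;m=9
        t=cv2.resize(A[y:y+h,x:x+w],None,fx=k,fy=k,interpolation=2); s=cv2.resize(B[y-m:y+h+m,x-m:x+w+m],None,fx=k,fy=k,interpolation=2)
        _,v,_,p=cv2.minMaxLoc(cv2.matchTemplate(s,t,cv2.TM_CCOEFF_NORMED)); d=np.array(p)/k-m
        out.append((cam,d.round(2),((onz(f,x+d[0],y+d[1],z)-onz(f,x,y,z))*1e3).round(1),round(v,2)))
    return out
E
python3 - <<'E'
from h import *
s=readout.read_state();print(s['tool_pos'],s['wrist_force'],s['wrist_torque'])
print(*hook(),sep='\n')
E
```

```text
[ 0.48676274 -0.2842475   0.09841692] [ 0.66926786  0.26994461 -2.81594182] [-0.05814632 -0.08760874 -0.00906046]
('scene', array([-0.83, -2.83]), array([-5.8, -6.9,  0. ]), 0.79)
('side', array([-1.33,  1.5 ]), array([-6.3, -8.9,  0. ]), 0.79)
```

The lift shows the top pan hanging free, but friction at the foot dragged the second pan about 9 mm. With the foot raised 3 mm (the rim is still under the roof), I'll push it back against the hook, then withdraw without dragging.

>>> move_arm(targets="0 0.198 -0.028 0 0 0;0 0.198 -0.028 0 0 0;0 0.198 -0.028 0 0 0;0 0.198 -0.028 0 0 0;0 0.198 -0.028 0 0 0;0 0.198 -0.028 0 0 0;0 0.198 -0.028 0 0 0;0 0.198 -0.028 0 0 0;0 0 0 0 0 0;0 0 0 0 0 0")

```text
clock: 9.9
tool_pos: [0.4985, -0.273, 0.0986]
ee_rot: [-172.0, 0.0, 134.5]
wrist_force: [0.1, -0.3, -3.0]
gripper_width: 0.0095
gripper_force: 50.0
```

Run:
```python
from h import *
s=readout.read_state();print(s['tool_pos'],s['wrist_force'],s['wrist_torque'])
print(*hook(),sep='\n')
```

```text
[ 0.49854323 -0.27298332  0.09856514] [ 0.13070965 -0.34724401 -2.97791295] [-0.08175947 -0.16096149 -0.05298285]
('scene', array([-0.67, -2.  ]), array([-4. , -5.1,  0. ]), 0.82)
('side', array([-0.83,  1.  ]), array([-4.1, -6. ,  0. ]), 0.87)
```

>>> move_arm(targets="0 0.148 -0.021 0 0 0;0 0.148 -0.021 0 0 0;0 0.148 -0.021 0 0 0;0 0.148 -0.021 0 0 0;0 0 0 0 0 0;0 0 0 0 0 0")

```text
clock: 10.6
tool_pos: [0.5026, -0.2688, 0.0985]
ee_rot: [-172.0, -0.0, 134.5]
wrist_force: [-2.8, -3.7, -1.6]
gripper_width: 0.0098
gripper_force: 50.0
```

Run:
```python
from h import *
s=readout.read_state();print(s['tool_pos'],s['wrist_force'],s['wrist_torque'])
print(*hook(),sep='\n')
```

```text
[ 0.50261313 -0.26880792  0.09853903] [-2.8119375  -3.67163912 -1.56911503] [-0.65444928  0.42806205 -0.0266436 ]
('scene', array([-0.17, -0.17]), array([-0.2, -0.7,  0. ]), 0.82)
('side', array([0. , 0.5]), array([-0.7, -3.3,  0. ]), 0.85)
```

>>> move_arm(targets="0 0.06 -0.008 0 0 0;0 0.06 -0.008 0 0 0;0 0 0 0 0 0;0 -0.2 0.028 0 0 0;0 -0.2 0.028 0 0 0;0 -0.2 0.028 0 0 0;0 -0.1 0.014 0 0 0;0 0 0 0 0 0")

```text
clock: 11.5
tool_pos: [0.4984, -0.2729, 0.0985]
ee_rot: [-172.0, -0.0, 134.5]
wrist_force: [0.3, 0.2, -2.3]
gripper_width: 0.0094
gripper_force: 50.0
```

>>> move_arm(targets="0 0.029 -0.233 0.0083 0 0;0 0.029 -0.233 0.0083 0 0;0 0.029 -0.233 0.0083 0 0;0 0 0 0 0 0;0 0 0 0 0 0")

```text
clock: 12.0
tool_pos: [0.5, -0.2714, 0.1053]
ee_rot: [-170.6, 0.0, 134.5]
wrist_force: [1.3, -0.4, -2.5]
gripper_width: 0.0097
gripper_force: 50.0
```

Run:
```python
from h import *
s=readout.read_state();print(s['tool_pos'],s['ee_rot'],s['wrist_force'],s['wrist_torque'])
print(*hook(),sep='\n')
```

```text
[ 0.4999593  -0.27142814  0.10533967] [-1.70556128e+02  6.50616891e-03  1.34533416e+02] [ 1.31532102 -0.39531012 -2.490216  ] [-0.09053975 -0.10813499  0.01363247]
('scene', array([ 0.  , -0.67]), array([-1.7, -1.2,  0. ]), 0.95)
('side', array([-0.33,  0.33]), array([-1.5, -2. ,  0. ]), 0.92)
```

>>> move_arm(targets="0 -0.148 0.0246 0 0 0;0 -0.148 0.0246 0 0 0;0 -0.148 0.0246 0 0 0;0 -0.148 0.0246 0 0 0;0 -0.148 0.0246 0 0 0;0 -0.148 0.0246 0 0 0;0 0 0 0 0 0")

```text
clock: 12.8
tool_pos: [0.4933, -0.278, 0.1053]
ee_rot: [-170.6, -0.0, 134.5]
wrist_force: [0.7, 0.2, -2.8]
gripper_width: 0.0094
gripper_force: 50.0
```

>>> move_arm(targets="0 -0.14 0.023 0 0 0;0 -0.14 0.023 0 0 0;0 -0.14 0.023 0 0 0;0 0 0 0 0 0;0 0 0 0 0 0")

```text
clock: 13.3
tool_pos: [0.4904, -0.2808, 0.1053]
ee_rot: [-170.6, -0.0, 134.5]
wrist_force: [-1.4, -0.7, -2.2]
gripper_width: 0.0097
gripper_force: 50.0
```

Run:
```python
from h import *
s=readout.read_state();print(s['tool_pos'],s['ee_rot'],s['wrist_force'],s['wrist_torque'])
print(*hook(),sep='\n')
```

```text
[ 0.49037123 -0.28084407  0.10528041] [-1.70551727e+02 -2.99182748e-03  1.34517549e+02] [-1.42542039 -0.71599527 -2.21102778] [-0.05121835 -0.05848662  0.01097641]
('scene', array([-0.17, -0.5 ]), array([-1. , -1.3,  0. ]), 0.77)
('side', array([-0.67,  0.67]), array([-3.1, -3.9,  0. ]), 0.79)
```

>>> move_arm(targets="0 -0.1 0.016 0 0 0;0 -0.1 0.016 0 0 0;0 -0.148 -0.28 0 0 0;0 -0.148 -0.28 0 0 0;0 -0.148 -0.28 0 0 0;0 0 0 0 0 0;0 0 0 0 0 0")

```text
clock: 14.1
tool_pos: [0.4868, -0.2844, 0.1145]
ee_rot: [-170.6, 0.0, 134.5]
wrist_force: [-0.2, 1.0, -2.7]
gripper_width: 0.0099
gripper_force: 50.0
```

Run:
```python
from h import *
s=readout.read_state();print(s['tool_pos'],s['ee_rot'],s['wrist_force'],s['wrist_torque'])
print(*hook(),sep='\n')
```

```text
[ 0.48683884 -0.28438868  0.1144605 ] [-1.70557229e+02  1.34686591e-02  1.34515495e+02] [-0.24113997  1.00114464 -2.7015082 ] [-0.05777427 -0.09987086 -0.00419304]
('scene', array([-0.17,  0.  ]), array([ 0.2, -0.3,  0. ]), 0.76)
('side', array([-0.83,  0.5 ]), array([-3.3, -2.7,  0. ]), 0.86)
```

>>> move_arm(targets="0 -0.082 -0.49 0 0 0;0 -0.164 -0.99 0 0 0;0 -0.213 -1.28 0 0 0;0 -0.213 -1.28 0 0 0;0 -0.213 -1.28 0 0 0;0 -0.213 -1.28 0 0 0;0 -0.213 -1.28 0 0 0;0 -0.213 -1.28 0 0 0;0 -0.213 -1.28 0 0 0;0 -0.164 -0.99 0 0 0")

```text
clock: 15.2
tool_pos: [0.487, -0.2844, 0.2315]
ee_rot: [-170.6, 0.0, 134.5]
wrist_force: [0.2, -0.2, -2.2]
gripper_width: 0.01
gripper_force: 50.0
```

>>> move_arm(targets="0 0 0 -0.02 0 0;0 0 0 -0.02 0 0;0 0 0 -0.025 0 0;0 0 0 -0.025 0 0;0 0 0 -0.025 0 0;0 0 0 -0.025 0 0;0 0 0 -0.025 0 0;0 0 0 0 0 0;0 0 0 0 0 0")

```text
clock: 16.1
tool_pos: [0.4867, -0.2845, 0.2302]
ee_rot: [-180.0, -0.0, 134.5]
wrist_force: [0.1, 0.4, -2.0]
gripper_width: 0.0096
gripper_force: 50.0
```

Run:
```python
from h import *
s=readout.read_state();print(s['tool_pos'],s['ee_rot'],s['wrist_force'],s['wrist_torque'])
print(*hook(),sep='\n')
off=Ro.from_euler('z',7.5,degrees=True).apply([.096,.072,0]); t=np.array([.5864,.2098,.205])-off
print(t,delta(t,134.5))
```

```text
[ 0.4866979  -0.28448573  0.23019331] [-1.79997947e+02 -2.87329408e-03  1.34497981e+02] [ 0.13698004  0.40478879 -2.00469901] [-0.10482758  0.04554277  0.0143961 ]
('scene', array([ 0.33, -0.5 ]), array([-1.7, -0.2,  0. ]), 0.76)
('side', array([-0.83,  0.33]), array([-3.1, -1.6,  0. ]), 0.71)
[0.50061918 0.12588546 0.205     ] (array([28.28, 29.74,  2.52]), array([-0.0001, -0.0001,  0.0005]), 16.2, array([ 0.48685999, -0.2842831 ,  0.23017452]), array([-1.79993351e+02, -4.58407645e-03,  1.34526765e+02]), array([-35. ,  20.9,  91.8,  -0. ,  67.3, -79.5]))
```

>>> move_arm(targets="0.42 0.45 0 0 0 0;0.85 0.89 0 0 0 0;1.27 1.34 0 0 0 0;1.56 1.64 0 0 0 0;1.56 1.64 0 0 0 0;1.7 1.78 0 0 0 0;1.7 1.78 0 0 0 0;1.7 1.78 0 0 0 0;1.7 1.78 0 0 0 0;1.7 1.78 0 0 0 0")

```text
clock: 17.2
tool_pos: [0.493, -0.0768, 0.2303]
ee_rot: [180.0, -0.0, 134.6]
wrist_force: [0.3, 0.1, -2.0]
gripper_width: 0.0101
gripper_force: 50.0
```

>>> move_arm(targets="1.7 1.78 0 0 0 0;1.7 1.78 0 0 0 0;1.7 1.78 0.2 0 0 0;1.7 1.78 0.3 0 0 0;1.7 1.78 0.4 0 0 0;1.56 1.64 0.5 0 0 0;1.56 1.64 0.5 0 0 0;1.27 1.34 0.3 0 0 0;0.85 0.89 0.2 0 0 0;0.4 0.45 0.1 0 0 0")

```text
clock: 18.2
tool_pos: [0.4997, 0.1273, 0.2052]
ee_rot: [-180.0, -0.0, 134.6]
wrist_force: [0.6, -0.4, -2.4]
gripper_width: 0.0094
gripper_force: 50.0
```

>>> move_arm(targets="0 0 0 0 0 0;0 0 0 0 0 0;0 0 0 0 0 0")

```text
clock: 18.5
tool_pos: [0.5004, 0.1252, 0.2054]
ee_rot: [180.0, 0.0, 134.5]
wrist_force: [-0.4, -0.2, -2.4]
gripper_width: 0.0101
gripper_force: 50.0
```

Run:
```python
from h import *
s=readout.read_state();print(s['tool_pos'],s['ee_rot'],s['wrist_force'],s['gripper_force'])
print(*hook(),sep='\n')
s=cv2.imread('pics/last_scene.png')[130:360,200:460]; d=cv2.imread('pics/last_side.png')[130:260,200:360]
o=np.hstack([cv2.resize(s,(450,398),interpolation=2),cv2.copyMakeBorder(cv2.resize(d,(350,284),interpolation=2),0,114,0,0,0)])
cv2.imwrite('pics/c4.png',o)
```

```text
[0.50035743 0.12523394 0.20536636] [1.79992039e+02 9.31047301e-03 1.34475842e+02] [-0.39287283 -0.22209376 -2.3826075 ] 50.00123083591461
('scene', array([-0.17, -0.5 ]), array([-1. , -1.3,  0. ]), 0.88)
('side', array([-0.5,  0.5]), array([-2.3, -2.9,  0. ]), 0.72)
```

View pics/c4.png

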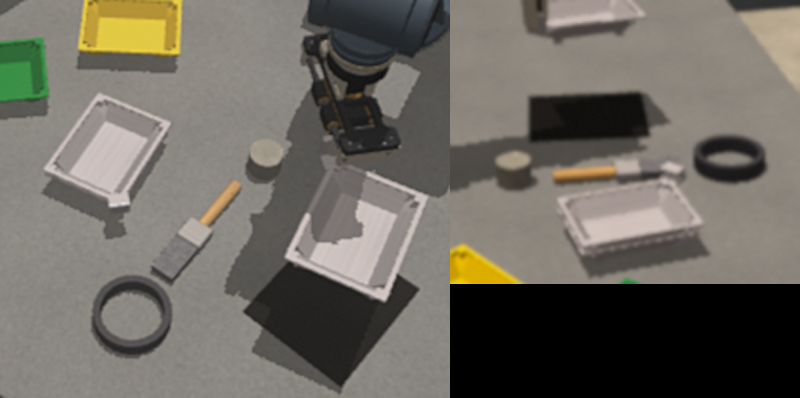

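Run:
```python
from h import *
a=grab('scene')
P=[onz(a,*p,.1987) for p in [(365.8,274.4),(447.3,245.5),(421.3,302.7)]]
print(P,(P[0]+P[1])/2)
c=np.array([.5864,.2098,.1587])
Q=[c+Ro.from_euler('z',7.5,degrees=True).apply(np.array(p)/1e3) for p in [[86,-66,40],[-86,66,40],[86,66,40]]]
print(proj(a,Q))
```

```text
[array([0.66719327, 0.15185909, 0.1987    ]), array([0.49572633, 0.2650316 , 0.1987    ]), array([0.65969677, 0.28123701, 0.1987    ])] [0.5814598  0.20844535 0.1987    ]
[[364.29320763 279.57096025]
 [447.48443131 244.31095988]
 [422.84538242 305.1717668 ]]
```

```bash
python3 -c "
from h import *
print(r.finish_job())"
```

```text
the job is handed in; nothing more can be done
None
```

The top pan is free of the hook and held level, centred over the mat with its underside about 16 cm above the bench, and the job is handed in; the first pull dragged the second pan about 9 mm, so I pushed it back to within 2–3 mm of where it was.

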